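# Update the flip tags on the cap bins

### The job

The flip tags on the row of cap bins are out of date: a bin is full only when three orange caps stand in it, one behind the other. Gently push over every tag that is wrong, with the fingertips and without forcing it, so that the tag of each full bin leans back towards its bin with the solid disc showing, and the tag of every bin that is part-used or empty leans forward with the open ring showing. Leave the bins, the caps, the vial and the tape roll where they are.

Things in the scene. Friction and masses are not known exactly. Their poses are not given: they have to be found in the camera images.
- bin_base: fixed grey base plate, 196 x 284 mm, 8 mm thick, with four tag holders in a row 68 mm apart along its front edge and a bin behind each. Origin: on its underside below the middle of the row; x points level from the tags to the bins (away from the robot), y along the row, z up. Holder, tag and bin numbers do not tell their order in the row.
- holder_1: fixed steel holder of tag 1: an upright plate 40 mm wide. Origin: centre of its foot, on top of the base plate; axes as bin_base. The tag's hinge pin runs along y, 50 mm above the origin; stop arms on both sides rise at most 10 mm above the pin. Its bin's centre is 104 mm along +x.
- tag_1 (a joint): hinge of tag 1, a white plate 46 mm wide, 3 mm thick, reaching 42 mm from the pin; 30 g, nearly free. 0: leans 45 deg forward, free edge 30 mm to -x of the pin and 30 mm above it, raised open ring on top. 1.57: leans 45 deg back to its bin, edge 30 mm to +x, raised solid disc showing. 0.785: upright; past it the tag falls onto its stop by itself.
- holder_2: fixed steel holder of tag 2: an upright plate 40 mm wide. Origin: centre of its foot, on top of the base plate; axes as bin_base. The tag's hinge pin runs along y, 50 mm above the origin; stop arms on both sides rise at most 10 mm above the pin. Its bin's centre is 104 mm along +x.
- tag_2 (a joint): hinge of tag 2, a white plate 46 mm wide, 3 mm thick, reaching 42 mm from the pin; 30 g, nearly free. 0: leans 45 deg forward, free edge 30 mm to -x of the pin and 30 mm above it, raised open ring on top. 1.57: leans 45 deg back to its bin, edge 30 mm to +x, raised solid disc showing. 0.785: upright; past it the tag falls onto its stop by itself.
- holder_3: fixed steel holder of tag 3: an upright plate 40 mm wide. Origin: centre of its foot, on top of the base plate; axes as bin_base. The tag's hinge pin runs along y, 50 mm above the origin; stop arms on both sides rise at most 10 mm above the pin. Its bin's centre is 104 mm along +x.
- tag_3 (a joint): hinge of tag 3, a white plate 46 mm wide, 3 mm thick, reaching 42 mm from the pin; 30 g, nearly free. 0: leans 45 deg forward, free edge 30 mm to -x of the pin and 30 mm above it, raised open ring on top. 1.57: leans 45 deg back to its bin, edge 30 mm to +x, raised solid disc showing. 0.785: upright; past it the tag falls onto its stop by itself.
- holder_4: fixed steel holder of tag 4: an upright plate 40 mm wide. Origin: centre of its foot, on top of the base plate; axes as bin_base. The tag's hinge pin runs along y, 50 mm above the origin; stop arms on both sides rise at most 10 mm above the pin. Its bin's centre is 104 mm along +x.
- tag_4 (a joint): hinge of tag 4, a white plate 46 mm wide, 3 mm thick, reaching 42 mm from the pin; 30 g, nearly free. 0: leans 45 deg forward, free edge 30 mm to -x of the pin and 30 mm above it, raised open ring on top. 1.57: leans 45 deg back to its bin, edge 30 mm to +x, raised solid disc showing. 0.785: upright; past it the tag falls onto its stop by itself.
- bin_1: grey open bin, loose, 140 mm long (x), 54 mm wide (y), walls 40 mm high (22 mm at the low front), 3 mm thick. Origin: centre of its underside; axes as bin_base. Takes three caps in a row along x, at about -43, 0 and +43 mm: then it is full. It stands behind the holder whose y it shares.
- bin_2: grey open bin, loose, 140 mm long (x), 54 mm wide (y), walls 40 mm high (22 mm at the low front), 3 mm thick. Origin: centre of its underside; axes as bin_base. Takes three caps in a row along x, at about -43, 0 and +43 mm: then it is full. It stands behind the holder whose y it shares.
- bin_3: grey open bin, loose, 140 mm long (x), 54 mm wide (y), walls 40 mm high (22 mm at the low front), 3 mm thick. Origin: centre of its underside; axes as bin_base. Takes three caps in a row along x, at about -43, 0 and +43 mm: then it is full. It stands behind the holder whose y it shares.
- bin_4: grey open bin, loose, 140 mm long (x), 54 mm wide (y), walls 40 mm high (22 mm at the low front), 3 mm thick. Origin: centre of its underside; axes as bin_base. Takes three caps in a row along x, at about -43, 0 and +43 mm: then it is full. It stands behind the holder whose y it shares.
- cap_1: loose orange ribbed tube cap, 41 mm across, 27 mm high, standing in one of the bins. Origin: centre of its underside, 3 mm above the underside of its bin.
- cap_2: loose orange ribbed tube cap, 41 mm across, 27 mm high, standing in one of the bins. Origin: centre of its underside, 3 mm above the underside of its bin.
- cap_3: loose orange ribbed tube cap, 41 mm across, 27 mm high, standing in one of the bins. Origin: centre of its underside, 3 mm above the underside of its bin.
- cap_4: loose orange ribbed tube cap, 41 mm across, 27 mm high, standing in one of the bins. Origin: centre of its underside, 3 mm above the underside of its bin.
- cap_5: loose orange ribbed tube cap, 41 mm across, 27 mm high, standing in one of the bins. Origin: centre of its underside, 3 mm above the underside of its bin.
- cap_6: loose orange ribbed tube cap, 41 mm across, 27 mm high, standing in one of the bins. Origin: centre of its underside, 3 mm above the underside of its bin.
- cap_7: loose orange ribbed tube cap, 41 mm across, 27 mm high, standing in one of the bins. Origin: centre of its underside, 3 mm above the underside of its bin.
- cap_8: loose orange ribbed tube cap, 41 mm across, 27 mm high, standing in one of the bins. Origin: centre of its underside, 3 mm above the underside of its bin.
- vial: loose glass vial with a screw cap, 26 mm across, 55 mm high, standing to the left of the bins; not part of the work. Origin: centre of its underside.
- tape: loose roll of tape, 68 mm across, 18 mm high, lying to the left of the bins; not part of the work. Origin: centre of its underside.

How it is judged (in metres and radians):
At the end, for the whole second after the job is handed in: The tags of the two bins with three caps rest back (joint over 1.45 rad), the tags of the other two bins rest forward (joint under 0.12 rad); caps within 15 mm, bins within 10 mm, vial and tape roll within 20 mm of where they stood (((y of bin_1 in the frame of holder_1 between -0.034 and 0.034 m and value of joint tag_1 above 1.45 rad) or (y of bin_2 in the frame of holder_1 between -0.034 and 0.034 m and value of joint tag_1 above 1.45 rad) or (y of bin_3 in the frame of holder_1 between -0.034 and 0.034 m and value of joint tag_1 below 0.12 rad) or (y of bin_4 in the frame of holder_1 between -0.034 and 0.034 m and value of joint tag_1 below 0.12 rad)) and ((y of bin_1 in the frame of holder_2 between -0.034 and 0.034 m and value of joint tag_2 above 1.45 rad) or (y of bin_2 in the frame of holder_2 between -0.034 and 0.034 m and value of joint tag_2 above 1.45 rad) or (y of bin_3 in the frame of holder_2 between -0.034 and 0.034 m and value of joint tag_2 below 0.12 rad) or (y of bin_4 in the frame of holder_2 between -0.034 and 0.034 m and value of joint tag_2 below 0.12 rad)) and ((y of bin_1 in the frame of holder_3 between -0.034 and 0.034 m and value of joint tag_3 above 1.45 rad) or (y of bin_2 in the frame of holder_3 between -0.034 and 0.034 m and value of joint tag_3 above 1.45 rad) or (y of bin_3 in the frame of holder_3 between -0.034 and 0.034 m and value of joint tag_3 below 0.12 rad) or (y of bin_4 in the frame of holder_3 between -0.034 and 0.034 m and value of joint tag_3 below 0.12 rad)) and ((y of bin_1 in the frame of holder_4 between -0.034 and 0.034 m and value of joint tag_4 above 1.45 rad) or (y of bin_2 in the frame of holder_4 between -0.034 and 0.034 m and value of joint tag_4 above 1.45 rad) or (y of bin_3 in the frame of holder_4 between -0.034 and 0.034 m and value of joint tag_4 below 0.12 rad) or (y of bin_4 in the frame of holder_4 between -0.034 and 0.034 m and value of joint tag_4 below 0.12 rad)) and distance of each of cap_1, cap_2, cap_3, cap_4, cap_5, cap_6, cap_7, cap_8 from where it was at the start of the episode below 0.015 m and distance of each of bin_1, bin_2, bin_3, bin_4 from where it was at the start of the episode below 0.01 m and distance of each of vial, tape from where it was at the start of the episode below 0.02 m); the robot touches nothing.
It fails at once if a tag was forced: the fingers pressed on a tag or its holder with more than 12 N (contact force between the fingers and holder_1 above 12 N or contact force between the fingers and holder_2 above 12 N or contact force between the fingers and holder_3 above 12 N or contact force between the fingers and holder_4 above 12 N).
It fails at once if the arm or the body of the gripper, not the fingers, touched a tag or its holder (over 2 N) (contact force between the arm and holder_1 above 2 N or contact force between the arm and holder_2 above 2 N or contact force between the arm and holder_3 above 2 N or contact force between the arm and holder_4 above 2 N).
It fails at once if a cap, a bin, the vial or the tape roll was shifted, lifted or carried off (distance of any of cap_1, cap_2, cap_3, cap_4, cap_5, cap_6, cap_7, cap_8 from where it was at the start of the episode above 0.015 m or distance of any of bin_1, bin_2, bin_3, bin_4 from where it was at the start of the episode above 0.01 m or distance of any of vial, tape from where it was at the start of the episode above 0.02 m).
It also fails if it takes over 42 s, if anything falls off the work surface, if the arm or the gripper's body presses on something with over 40 N, if the wrist force passes 120 N, or if a joint passes its speed limit or range.

### The arm

A 6-joint arm with a two-finger parallel gripper is mounted at the origin on a cart in front of the work surface, level with it; the furniture and walls round the work are solid. World frame = base frame: x ahead of the robot, y to its left, z up, the work surface at z = 0. Lengths are in m, angles in degrees, forces in N, time in s.
With the tool pointing down it reaches from about 0.325 to 0.775 m from the base axis. Payload 5.5 kg.
Tool frame: the origin (TCP) lies between the finger pads; the fingertips stand 25 mm ahead of it and the grasp point (between the pads) lies 6 mm ahead of it; z points along the fingers, y is the line along which they close (so a half turn about z gives the same grasp; the last joint's range is limited). The gripper opens to 88 mm and grips with 3 to 60 N. Pads are 20 mm wide; open, the fingers measure 115 mm over their backs; the gripper's body (75 mm by 178 mm) begins 61 mm behind the grasp point.
Start: joints at [70.72, 5.22, 70.514, -0, 104.267, -3.249], TCP at [0.166, 0.577, 0.248] pointing down, gripper open.
Joint ranges: [-164.24, 164.24], [-49.07, 125.15], [9.68, 141.18], [-86.29, 266.29], [3.28, 154.24], [-151.56, 151.56]. Speed limits (degrees/s): [147.25, 147.25, 172.46, 180, 180, 180].

### API

Orientations are given as a 3x3 rotation matrix whose columns are the frame's x, y, z axes.
In Python, from rig import get_state, read_camera, camera_params, finish_job gives the robot as it stands.
- The arm moves only by the shell command python3 -m crank 'ROWS'. ROWS is JSON, a list that holds one entry, the list of rows, each a list of 7 numbers: the shift along the tool's x, y, z in units of 500 mm (1.0 is 500 mm), then the turn, a rotation vector about the tool's x, y, z in units of 360 degrees (1.0 is 360 degrees), then the closure, from 0 (fully open) to 1 (shut). In form: [[[tx, ty, tz, ax, ay, az, grip], ...]]. A call has 1 to 20 rows; each row shifts and turns the commanded pose from where the row before left it, along the tool's axes as they then stand; what a row does not reach is not made up. A row lasts 1/8 s, in which the tool goes at most 62.5 mm and 10.7 degrees, less where a joint would pass 70% of its speed; a pose out of reach is approached as far as the arm can. A call with a number of a shift or a turn outside -1 to 1 is refused whole. A call with a gripper value outside its range is refused whole. The fingers move at their own pace and stop on an object; the grip force is fixed at half the most. Time passes only in rows, so rows that do not move let the fingers close. It gives the time, the measured TCP pose, the force, the opening and the grip force at its end, in the units of the state.
- get_state(): the state, without advancing time (a new reading comes with each control period).
- read_camera(name): name is "scene" or "side" or "wrist"; returns the picture (480x640x3 uint8, blue, green, red); there is no depth.
- camera_params(name): a dict with "K" (3x3 intrinsics, pixels), "rvec" (rotation vector, rad) and "tvec" (3), from world to camera coordinates, as OpenCV has them. Camera axes: x right, y down, z forward; pixel columns grow to the right and rows downward; lengths in m; the calibration is good to about 2 mm. A picture is of the moment at which its call begins: read the wrist's pose just before it. camera_params takes no time and is no camera call; for the wrist camera it gives the pose at the moment of the call.
- finish_job(): hands the job in; it is judged then, once.
The state is a dict: "time": time; "joint_positions": joint angles; "joint_vel": joint speeds; "tau": joint torques, N m; "eef_pos": TCP position; "ee_rot": TCP orientation; "force": force on the tool from outside, world axes, zero at the start; "moment": the same for the moment, N m; "finger_gap": finger opening in m; "gripper_force": force on a finger pad.
Only numpy, scipy, OpenCV 4.12 (cv2) and the standard library are available. Lean on these libraries where they do the work, as an engineer would, in place of code of your own. Each camera call takes 0.05 s, during which the arm holds its last target. There are 200 camera calls.

## Working session

There is one attempt and no reset: what is moved stays moved. The work goes in short steps, Python scripts to look and compute and a shell command to move; the robot and the scene stay as the last step left them, time stands still between calls to the robot, and variables do not carry over. Pictures are saved under pics/ and viewed, at most 10 in all, crops included, and the job is handed in when it is done.

```bash
mkdir -p pics
python3 - <<'E'
from rig import *
import cv2
for n in("scene","side"):
    cv2.imwrite(f"pics/{n}0.png",read_camera(n)); p=camera_params(n); print(n,p)
s=get_state();print(s["time"],s["eef_pos"],s["ee_rot"],s["finger_gap"])
E
```

```text
scene {'K': array([[451.56012134,   0.        , 317.15770083],
       [  0.        , 451.56012134, 239.77459842],
       [  0.        ,   0.        ,   1.        ]]), 'rvec': array([ 0.99960112, -2.46627451,  1.02659316]), 'tvec': array([0.31762789, 0.37497834, 0.7208214 ])}
side {'K': array([[617.72386262,   0.        , 332.31929739],
       [  0.        , 617.72386262, 241.62415358],
       [  0.        ,   0.        ,   1.        ]]), 'rvec': array([ 0.96565811, -2.60787214,  0.84764863]), 'tvec': array([0.32878227, 0.42274991, 0.99569922])}
0.1 [0.16561286 0.57645866 0.24665317] [[-9.61110601e-01  2.76163178e-01 -5.57602279e-04]
 [ 2.76163727e-01  9.61109247e-01 -1.61581479e-03]
 [ 8.96881593e-05 -1.70696625e-03 -9.99998539e-01]] 0.08755668686719763
```

View pics/scene0.png

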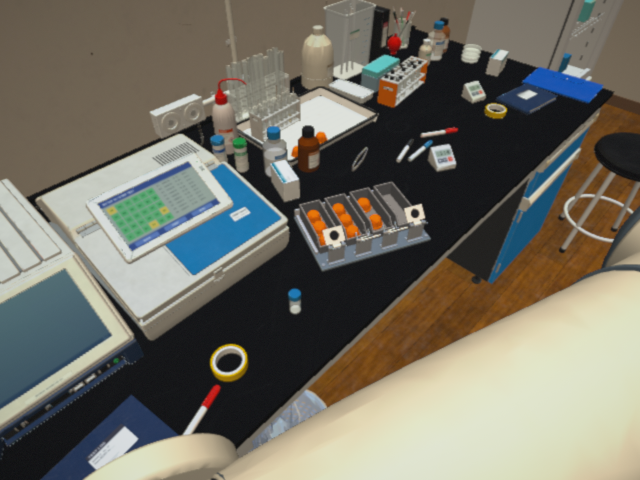

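View pics/side0.png

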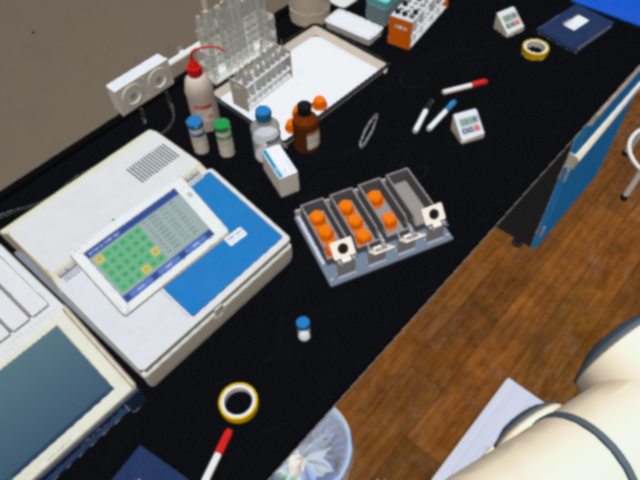

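The bin row is at about (370,225) in the side view; two tags, at (343,247) and (433,213), face the camera. I'll enlarge it.

Run:
```python
import cv2
i=cv2.imread("pics/side0.png")[160:290,285:460]
cv2.imwrite("pics/sidec.png",cv2.resize(i,None,fx=4.5,fy=4.5,interpolation=cv2.INTER_CUBIC))
i=cv2.imread("pics/scene0.png")[170:275,290:440]
cv2.imwrite("pics/scenec.png",cv2.resize(i,None,fx=5,fy=5,interpolation=cv2.INTER_CUBIC))
```

```text
(no output)
```

View pics/sidec.png

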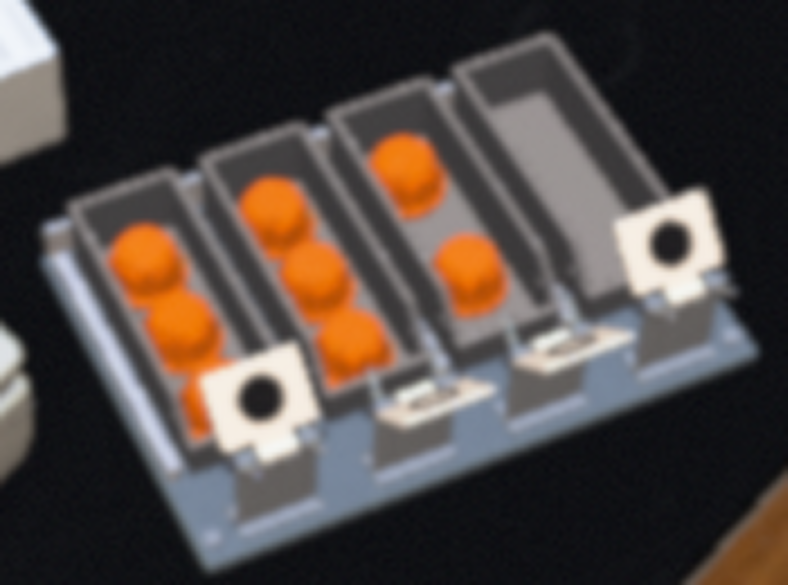

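View pics/scenec.png

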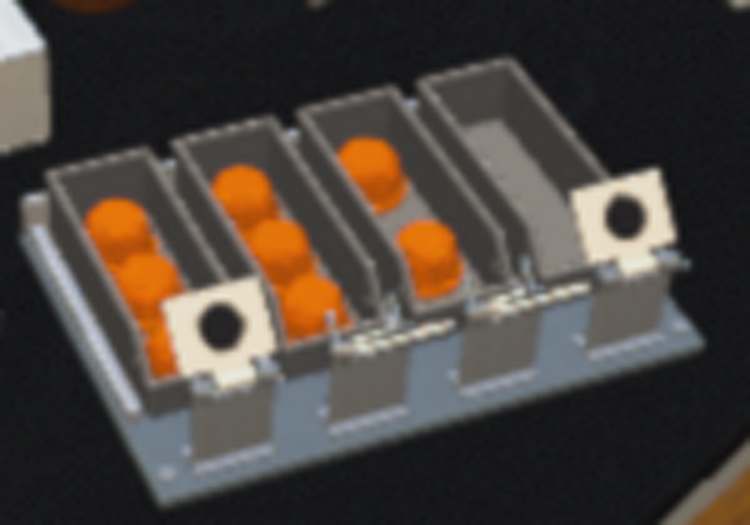

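Both views agree, with bins running from left to right:

| Bin | Caps | Tag now | Action |
|---|---|---|---|
| A (leftmost) | 3 | back, disc showing | already right |
| B | 3 | forward | push back |
| C | 2 | forward | already right |
| D (rightmost) | 0 | back | push forward |

Next I fit the rack's pose from both views, with the height left free.

```bash
cat > fit.py <<'E'
import numpy as np, cv2
from scipy.optimize import least_squares
from rig import camera_params
P={n:camera_params(n) for n in("scene","side")}
def proj(n,X): return cv2.projectPoints(np.array(X,float),P[n]["rvec"],P[n]["tvec"],P[n]["K"],None)[0][:,0]
m=[(.03,.125,.088),(.03,.079,.088),(.03,-.079,.088),(.03,-.125,.088),(.174,.129,.048),(.174,.075,.048),(.174,-.075,.048),(.174,-.129,.048)]
px={"side":[(200,378),(295,343),(613,225),(706,188),(72,203),(170,170),(455,72),(553,35)],
"scene":[(163,300),(260,277),(570,190),(660,168),(48,175),(148,152),(418,80),(513,60)]}
px["side"]=np.array(px["side"])/4.5+(285,160); px["scene"]=np.array(px["scene"])/5+(290,170)
def W(p,m):
    c,s=np.cos(p[3]),np.sin(p[3]); m=np.array(m)
    return m@np.array([[c,s,0],[-s,c,0],[0,0,1]])+p[:3]
f=lambda p:np.concatenate([(proj(n,W(p,m))-px[n]).ravel() for n in px])
E
cat > go.py <<'E'
from fit import *
for n in P:
    R=cv2.Rodrigues(P[n]["rvec"])[0]; print(n,-R.T@P[n]["tvec"])
best=min((least_squares(f,[.3,.5,0,y],loss="soft_l1") for y in(0,1,2,3,-1,-2)),key=lambda r:r.cost)
p=best.x; print(p[:3],np.degrees(p[3]),best.cost); print(f(p).reshape(-1,2).round(1).tolist())
np.save("p.npy",p)
for k,y in zip("ABCD",(.102,.034,-.034,-.102)): print(k,"pin",W(p,[(0,y,.058)])[0])
from rig import get_state
s=get_state(); T=np.array(s["ee_rot"]); c,s_=np.cos(p[3]),np.sin(p[3])
print("rack x,y in tool",T.T@[c,s_,0],T.T@[-s_,c,0])
E
python3 go.py
```

```text
scene [0.05619512 0.39872248 0.77391358]
side [0.07045703 0.39257373 1.05790069]
[ 0.47369038 -0.2318674  -0.00405742] -24.80949935788187 4.172115423383085
[[0.5, 0.0], [0.7, -0.2], [0.5, -0.2], [-0.4, 0.6], [0.0, 1.2], [1.4, 0.3], [0.3, 0.1], [0.1, 0.7], [-0.2, -0.3], [-0.6, -0.8], [-0.3, 0.0], [-1.1, -0.1], [-0.1, -0.5], [0.1, -0.9], [-0.2, 0.3], [-0.8, -0.3]]
A pin [ 0.51648984 -0.13928119  0.05394258]
B pin [ 0.48795687 -0.20100533  0.05394258]
C pin [ 0.45942389 -0.26272947  0.05394258]
D pin [ 0.43089092 -0.32445361  0.05394258]
rack x,y in tool [-9.88286720e-01 -1.52608416e-01  1.71860050e-04] [-0.15260849  0.98828526 -0.00170066]
```

```bash
cat > plan.py <<'E'
import sys,numpy as np
from fit import W
from rig import get_state
p=np.load("p.npy"); s=get_state(); T=np.array(s["ee_rot"]); e=np.array(s["eef_pos"])
c,n=np.cos(p[3]),np.sin(p[3]); R=np.array([[c,-n,0],[n,c,0],[0,0,1]])
r=R.T@(e-[p[0],p[1],0]); print("t",s["time"],"TCP in rack mm",(r*1e3).round(1),"tip z",round(r[2]*1e3-25,1),"gap",s["finger_gap"],"F",np.round(s["force"],1))
D=T.T@R; print("yaw err deg",np.degrees(np.arctan2(-D[1,0],-D[0,0])).round(2),"tilt",D[2].round(4))
print("min radius",np.hypot(*e[:2]))
if len(sys.argv)>1:
    t=np.array([float(a) for a in sys.argv[1:4]])/1e3
    print("rack shift mm",((t-r)*1e3).round(1),"units if aligned",((t-r)*[-1,1,-1]/.5).round(4))
E
python3 plan.py -80 34 230
```

```text
t 0.1 TCP in rack mm [-618.8  604.5  246.7] tip z 221.7 gap 0.08755668686719763 F [ 1.  -0.4 -0.5]
yaw err deg 8.78 tilt [ 2.0e-04 -1.7e-03 -1.0e+00]
min radius 0.5997767997792791
rack shift mm [ 538.8 -570.5  -16.7] units if aligned [-1.0776 -1.1409  0.0333]
```

```bash
python3 -m crank '[[[0,0,0,0,0,0.0244,1],[-0.067,-0.071,0.002,0,0,0,1],[-0.067,-0.071,0.002,0,0,0,1],[-0.067,-0.071,0.002,0,0,0,1],[-0.067,-0.071,0.002,0,0,0,1],[-0.067,-0.071,0.002,0,0,0,1],[-0.067,-0.071,0.002,0,0,0,1],[-0.067,-0.071,0.002,0,0,0,1],[-0.067,-0.071,0.002,0,0,0,1],[-0.067,-0.071,0.002,0,0,0,1],[-0.067,-0.071,0.002,0,0,0,1],[-0.067,-0.071,0.002,0,0,0,1],[-0.067,-0.071,0.002,0,0,0,1],[-0.067,-0.071,0.002,0,0,0,1],[-0.067,-0.071,0.002,0,0,0,1],[-0.067,-0.071,0.002,0,0,0,1],[-0.067,-0.071,0.002,0,0,0,1],[0,0,0,0,0,0,1]]]'; python3 plan.py -80 34 230
python3 - <<'E'
from rig import *
import cv2,numpy as np
p=camera_params("wrist"); cv2.imwrite("pics/w1.png",read_camera("wrist")); np.savez("w1.npz",**p)
E
```

```text
time: 2.35
eef_pos: [0.4137, -0.1661, 0.2301]
ee_rot: [[-0.906, 0.423, -0.003], [0.423, 0.906, 0.001], [0.003, -0.0, -1.0]]
force: [0.3, 0.0, -0.1]
finger_gap: 0.0007
gripper_force: 0.0
t 2.35 TCP in rack mm [-82.1  34.5 230.1] tip z 205.1 gap 0.0007418443861459067 F [ 0.3  0.  -0.1]
yaw err deg -0.24 tilt [-3.1e-03 -4.0e-04 -1.0e+00]
min radius 0.44573706754562226
rack shift mm [ 2.1 -0.5 -0.1] units if aligned [-0.0042 -0.0011  0.0002]
```

View pics/w1.png

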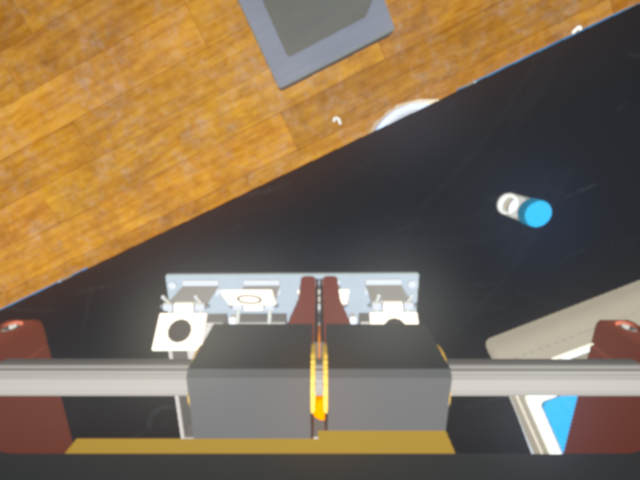

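The wrist view shows the row square to the tool. Tag D has its edge at (152–206,350), tag C's forward edge is at (218–276,290), and tag B is hidden behind the fingers. I'll check the fit against those pixels.

```bash
cat > chk.py <<'E'
from fit import *
p=np.load("p.npy"); w=np.load("w1.npz"); P["wrist"]={k:w[k] for k in w}
mm=[(.03,-.079,.088),(.03,-.125,.088),(-.03,-.057,.088),(-.03,-.011,.088)]
px["wrist"]=np.array([(206,350),(152,350),(218,290),(276,289)],float)
print(proj("wrist",W(p,mm)).round(1).tolist())
f2=lambda q:np.concatenate([f(q),1.0*(proj("wrist",W(q,mm))-px["wrist"]).ravel()])
q=least_squares(f2,p).x; print(p,q,f2(q).round(1))
np.save("p2.npy",q)
E
python3 chk.py
```

```text
[[198.6, 350.3], [149.8, 350.5], [216.4, 291.7], [267.9, 291.5]]Traceback (most recent call last):
  File "chk.py", line 7, in <module>
    q=least_squares(f2,p).x; print(p,q,f2(q).round(1))
      ~~~~~~~~~~~~~^^^^^^
    return func(*args, **kwargs)
    vector_fun = VectorFunction(
        fun_wrapped,
    ...<6 lines>...
        workers=workers
    )
    self._update_fun()
    ~~~~~~~~~~~~~~~~^^
    self.f = self.fun_wrapped(xp_copy(self.x))
             ~~~~~~~~~~~~~~~~^^^^^^^^^^^^^^^^^
    return np.atleast_1d(self.fun(x))
                         ~~~~~~~~^^^
    return self.f(x, *self.args, **self.kwargs)
           ~~~~~~^^^^^^^^^^^^^^^^^^^^^^^^^^^^^^
  File "chk.py", line 6, in <lambda>
    f2=lambda q:np.concatenate([f(q),1.0*(proj("wrist",W(q,mm))-px["wrist"]).ravel()])
                                ~^^^
  File "fit.py", line 13, in <lambda>
    f=lambda p:np.concatenate([(proj(n,W(p,m))-px[n]).ravel() for n in px])
                                ~~~~~~~~~~~~~~^~~~~~
ValueError: operands could not be broadcast together with shapes (8,2) (4,2)
```

```bash
sed -i 's/px\["wrist"\]/pw/g' chk.py; python3 chk.py
```

```text
[[198.6, 350.3], [149.8, 350.5], [216.4, 291.7], [267.9, 291.5]]
[ 0.47369038 -0.2318674  -0.00405742 -0.43300745] [ 0.47195087 -0.22530308  0.00162938 -0.43969533] [-1.2  0.5 -0.8  0.4 -0.3  0.5 -1.   1.4 -1.3  1.2  0.4  0.4 -0.2  0.4
 -0.2  1.  -1.7 -0.6 -1.9 -1.  -0.9 -0.  -1.4 -0.2 -1.2 -1.  -0.8 -1.3
 -0.6 -0.  -1.  -0.6 -4.5 -0.7 -0.4 -0.8  2.3 -0.6 -3.   0.5]
```

```bash
cp p2.npy p.npy; python3 plan.py -66 34 103
```

```text
t 2.4 TCP in rack mm [-78.7  30.1 230.6] tip z 205.6 gap 0.00040238141190279556 F [ 0.5 -0.3 -0.7]
yaw err deg 0.23 tilt [-2.7e-03  3.0e-04 -1.0e+00]
min radius 0.44507533168007246
rack shift mm [  12.7    3.9 -127.6] units if aligned [-0.0254  0.0079  0.2551]
```

```bash
python3 -m crank '[[[0,0.008,0.064,0,0,0,1],[0,0,0.064,0,0,0,1],[-0.012,0,0.064,0,0,0,1],[-0.012,0,0.063,0,0,0,1],[0,0,0,0,0,0,1]]]'; python3 plan.py 2 34 103
```

```text
time: 3.02
eef_pos: [0.425, -0.1634, 0.1018]
ee_rot: [[-0.908, 0.418, -0.005], [0.418, 0.908, 0.002], [0.005, 0.0, -1.0]]
force: [-0.5, -0.2, 0.3]
finger_gap: 0.0005
gripper_force: 0.0
t 3.025 TCP in rack mm [-68.8  36.  101.8] tip z 76.8 gap 0.0004937319929860306 F [-0.5 -0.2  0.3]
yaw err deg 0.46 tilt [-5.1e-03  3.0e-04 -1.0e+00]
min radius 0.4553328516651395
rack shift mm [70.8 -2.   1.2] units if aligned [-0.1417 -0.004  -0.0024]
```

Push tag B back, slowly, then retreat and rise.

```bash
python3 -m crank '[[[-0.012,0,-0.002,0,0,0,1],[-0.012,0,0,0,0,0,1],[-0.012,0,0,0,0,0,1],[-0.012,0,0,0,0,0,1],[-0.012,0,0,0,0,0,1],[-0.012,0,0,0,0,0,1],[-0.012,0,0,0,0,0,1],[-0.012,0,0,0,0,0,1],[-0.012,0,0,0,0,0,1],[-0.012,0,0,0,0,0,1],[-0.012,0,0,0,0,0,1],[-0.010,0,0,0,0,0,1],[0,0,0,0,0,0,1]]]'; python3 plan.py -70 34 103
python3 -m crank '[[[0.02,0,0,0,0,0,1],[0.03,0,0,0,0,0,1],[0.04,0,-0.02,0,0,0,1],[0.02,0,-0.06,0,0,0,1],[0,0,-0.08,0,0,0,1],[0,0,0,0,0,0,1]]]'; python3 plan.py 62 -102 180
python3 - <<'E'
from rig import *
import cv2
i=read_camera("side")[130:290,285:485]
cv2.imwrite("pics/s2.png",cv2.resize(i,None,fx=3.5,fy=3.5,interpolation=cv2.INTER_CUBIC))
E
```

```text
time: 4.65
eef_pos: [0.4911, -0.1951, 0.1051]
ee_rot: [[-0.908, 0.42, -0.0], [0.42, 0.908, 0.0], [0.0, -0.0, -1.0]]
force: [-0.5, -0.0, 1.3]
finger_gap: 0.0003
gripper_force: 0.0
t 4.65 TCP in rack mm [  4.5  35.4 105.1] tip z 80.1 gap 0.00031731973145990896 F [-0.5 -0.   1.3]
yaw err deg 0.38 tilt [-1.e-04 -0.e+00 -1.e+00]
min radius 0.5284187931612353
rack shift mm [-74.5  -1.4  -2.1] units if aligned [ 0.1489 -0.0029  0.0041]
time: 5.4
eef_pos: [0.4416, -0.1722, 0.1891]
ee_rot: [[-0.908, 0.42, 0.006], [0.42, 0.908, -0.003], [-0.007, -0.0, -1.0]]
force: [-0.6, -0.1, -0.6]
finger_gap: 0.0003
gripper_force: 0.0
t 5.4 TCP in rack mm [-50.1  35.1 189.1] tip z 164.1 gap 0.0002598354982611784 F [-0.6 -0.1 -0.6]
yaw err deg 0.38 tilt [ 6.9e-03 -1.0e-04 -1.0e+00]
min radius 0.47395798657685767
rack shift mm [ 112.1 -137.1   -9.1] units if aligned [-0.2242 -0.2742  0.0183]
```

View pics/s2.png

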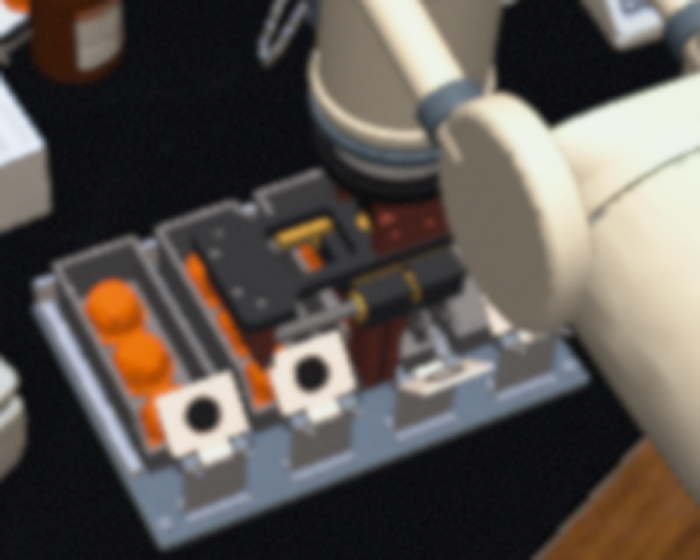

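Tag B now leans back, with its disc showing at (310,373). On to tag D, approaching from behind over the empty bin.

```bash
python3 -m crank '[[[-0.047,-0.055,0,0,0,0,1],[-0.047,-0.055,0,0,0,0,1],[-0.047,-0.055,0,0,0,0,1],[-0.047,-0.055,0,0,0,0,1],[-0.044,-0.054,0,0,0,0,1],[0,0,0,0,0,0,1],[0,0,0,0,0,0,1]]]'; python3 plan.py 66 -102 104
```

```text
time: 6.32
eef_pos: [0.4882, -0.3441, 0.1838]
ee_rot: [[-0.908, 0.42, -0.002], [0.42, 0.908, 0.002], [0.002, 0.001, -1.0]]
force: [0.6, 0.8, -0.2]
finger_gap: 0.0004
gripper_force: 0.0
t 6.325 TCP in rack mm [  65.3 -100.6  183.8] tip z 158.8 gap 0.00041282025706477793 F [ 0.6  0.8 -0.2]
yaw err deg 0.38 tilt [-2.4e-03  9.0e-04 -1.0e+00]
min radius 0.5972786049910184
rack shift mm [  0.7  -1.4 -79.8] units if aligned [-0.0015 -0.0028  0.1596]
```

```bash
python3 -m crank '[[[0,-0.003,0.053,0,0,0,1],[0,0,0.053,0,0,0,1],[0,0,0.052,0,0,0,1],[0,0,0,0,0,0,1],[0,0,0,0,0,0,1]]]'; python3 plan.py -3 -102 104
```

```text
time: 6.95
eef_pos: [0.4884, -0.3459, 0.1075]
ee_rot: [[-0.908, 0.419, 0.001], [0.419, 0.908, -0.001], [-0.001, -0.0, -1.0]]
force: [-0.1, -0.0, 0.6]
finger_gap: 0.0007
gripper_force: 0.0
t 6.95 TCP in rack mm [  66.2 -102.1  107.5] tip z 82.5 gap 0.0006574520305438585 F [-0.1 -0.   0.6]
yaw err deg 0.42 tilt [ 1.4e-03 -2.0e-04 -1.0e+00]
min radius 0.5985015524125937
rack shift mm [-69.2   0.1  -3.5] units if aligned [0.1385 0.0003 0.007 ]
```

Then the push forward, the retreat to the rear, and the rise.

```bash
python3 -m crank '[[[0.012,0,0.006,0,0,0,1],[0.012,0,0,0,0,0,1],[0.012,0,0,0,0,0,1],[0.012,0,0,0,0,0,1],[0.012,0,0,0,0,0,1],[0.012,0,0,0,0,0,1],[0.012,0,0,0,0,0,1],[0.012,0,0,0,0,0,1],[0.012,0,0,0,0,0,1],[0.012,0,0,0,0,0,1],[0.012,0,0,0,0,0,1],[0.010,0,0,0,0,0,1],[0,0,0,0,0,0,1]]]'; python3 plan.py 66 -102 104
python3 -m crank '[[[-0.02,0,0,0,0,0,1],[-0.03,0,0,0,0,0,1],[-0.04,0,-0.02,0,0,0,1],[-0.03,0,-0.07,0,0,0,1],[0,0,-0.1,0,0,0,1],[0,0,-0.1,0,0,0,1],[-0.06,0,-0.1,0,0,0,1],[-0.08,0,0,0,0,0,1],[0,0,0,0,0,0,1]]]'; python3 plan.py
python3 - <<'E'
from rig import *
import cv2
i=read_camera("side")[130:290,285:485]
cv2.imwrite("pics/s3.png",cv2.resize(i,None,fx=3.5,fy=3.5,interpolation=cv2.INTER_CUBIC))
E
```

```text
time: 8.57
eef_pos: [0.4237, -0.3166, 0.1036]
ee_rot: [[-0.908, 0.42, 0.001], [0.42, 0.908, -0.001], [-0.001, -0.0, -1.0]]
force: [0.6, 0.0, 0.1]
finger_gap: 0.0003
gripper_force: 0.5
t 8.575 TCP in rack mm [  -4.8 -103.1  103.6] tip z 78.6 gap 0.00033579715397351133 F [0.6 0.  0.1]
yaw err deg 0.37 tilt [ 1.2e-03 -1.0e-04 -1.0e+00]
min radius 0.5289360042047198
rack shift mm [70.8  1.1  0.4] units if aligned [-0.1416  0.0023 -0.0009]
time: 9.7
eef_pos: [0.5436, -0.3719, 0.2947]
ee_rot: [[-0.908, 0.419, -0.003], [0.419, 0.908, 0.003], [0.004, 0.001, -1.0]]
force: [-1.1, -0.3, -1.7]
finger_gap: 0.0007
gripper_force: 0.0
t 9.7 TCP in rack mm [ 127.2 -102.1  294.7] tip z 269.7 gap 0.0006869018123071152 F [-1.1 -0.3 -1.7]
yaw err deg 0.42 tilt [-4.e-03  9.e-04 -1.e+00]
min radius 0.6586478625441111
```

View pics/s3.png

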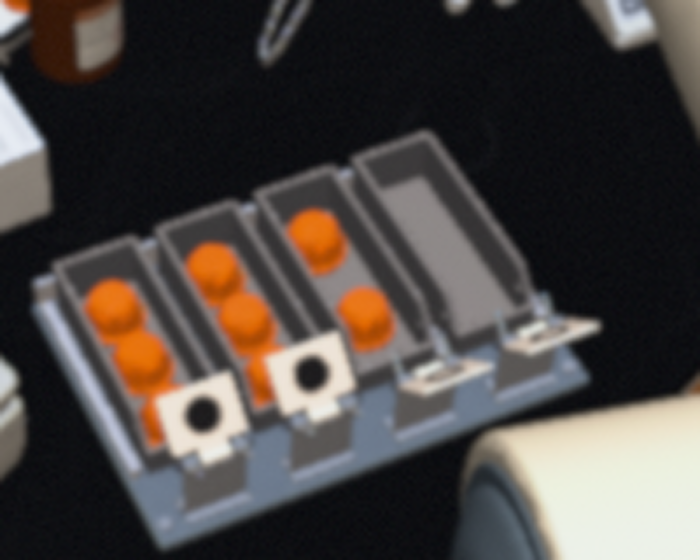

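Tags A (203,413) and B (310,373) show discs; C (445,373) and D (553,332) lean forward. The bins and caps look unmoved and the arm is clear.

```bash
python3 -c "
from rig import finish_job; print(finish_job())"
```

```text
the job is handed in; nothing more can be done
None
```

I handed the job in at about 9.8 s of the 42 s: I pushed over the two wrong tags (second and fourth from the left), and the last picture shows both full bins' tags leaning back and the other two forward, with bins and caps in place; the verdict was not reported.

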